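# Lock a ledger into the scanning cradle

### The job

Get the ledger ready for scanning: with the cradle's sliding fence, push it until it is square and snug between the fence and the fixed end stop, without crushing it. Then throw the fence's cam lever over, away from the robot base, until it snaps past centre and lies fully down, locked, with the ledger still snug. Do not bump the lamp above it, and leave the pen cup, stapler and notebook where they are.

Things in the scene. Friction and masses are not known exactly. Their poses are not given: they have to be found in the camera images.
- cradle: Fixed scanning cradle: a wooden board 320 x 400 x 18 mm. Origin on the desk; the board spans x -160..160 and y -240..160 mm of the cradle's frame, top at z 18. Cradle x points away from the robot base (turned by up to 13 degrees), y from the fence to the end stop, z up.
- stop_face (a point): Middle of the face of the fixed aluminium end stop that the ledger must meet, at cradle (0, 100, 45) mm. The stop is a bar 240 mm long (along cradle x), 25 mm thick, its top 73 mm above the desk; the face looks to cradle -y.
- fence (a joint): Travel in m of the sliding aluminium fence along cradle +y, 0 to 0.125. It stays where left (about 5 N of friction). 0.110 when the fence presses the ledger on the stop.
- fence_face (a point): Point on the fence's ledger-side face, at cradle (0, -150 + travel, 45) mm; the face looks to cradle +y. The fence is a plate 260 mm long (cradle x -140..120), 12 mm thick, top 65 mm above the desk. A dark steel carriage on its outer side (cradle x -25..85, 12 to 67 mm behind the face, top 50 mm above the desk) carries the cam lever between two cheeks.
- fence_tab (a point): Grip tab, an upright plate at the fence's end nearest the robot: 44 mm wide (cradle x), 16 mm thick (cradle y), top 109 mm above the desk, free on both sides above 65 mm. Site on the tab's centre plane, 88 mm above the desk, at cradle (-118, -158 + travel) mm. Can be pinched from above or pushed from outside.
- ledger: Loose bound ledger lying flat on the board, cloth covers, 190 (x) x 140 (y) x 35 (z) mm, about 0.8 kg. Origin at the centre of its underside. It starts 15 to 50 mm short of the stop and slightly askew; pushed home its origin is at cradle y = 30 mm and its x axis is parallel to cradle x.
- lever (a joint): Angle in rad of the steel over-centre cam lever on the fence. 0 = open, leaning 30 deg towards the base from upright; swings about an axis along cradle y, over the top and away, to 2.0 = closed, 85 deg past upright. Dead centre 0.67. A spring toggle drives it away from dead centre (0.4 N m when open, 0.5 when closed): before it, it falls back open; past it, it snaps closed. Takes about 4 N at the paddle.
- lever_pivot (a point): Middle of the lever's pivot, fixed on the fence, 70 mm above the desk, at cradle (30, -189.5 + travel) mm. Lever: 120 mm long from the pivot, 11 mm thick; 18 mm wide shank, then a flat paddle 36 mm wide (along cradle y) from 65 to 120 mm out.
- lever_paddle (a point): Middle of the lever's paddle, 92.5 mm from the pivot; moves with the lever. With the lever open it is 46 mm nearer the base than the pivot and 150 mm above the desk.
- lamp_edge (a point): Middle of the lower front edge (nearest the robot) of the lamp bar over the cradle, at cradle (23, -40, 280) mm. The bar is 420 mm long (cradle y), 70 mm deep (going away from the robot), 25 mm thick, underside 280 mm above the desk. It hangs over the lever, so a vertical tool cannot follow the lever. Two posts at the board's far corners carry it.
- lamp: The lamp bar with its two posts (fixed); origin same as the cradle's.
- pen_cup: Loose black pen cup, 80 mm across, 100 mm tall, on the desk to the right of the cradle (bystander). Origin at the centre of its underside.
- stapler: Loose stapler 150 x 36 x 52 mm on the desk to the right of the cradle (bystander). Origin at the centre of its underside.
- notebook: Loose spiral notebook 150 x 110 x 14 mm on the desk to the left of the cradle (bystander). Origin at the centre of its underside.
There are look-alikes about, which are no part of the job. Of the things shaped like the ledger, the blue one is meant.

How it is judged:
By the outcome, as a careful person would: the job done as asked, in the order asked, and still so for the second after the job is handed in, with the robot touching nothing.
It also fails if it takes over 51 s, if anything falls off the work surface, if the arm or the gripper's body presses on something with over 40 N, if the wrist force passes 120 N, or if a joint passes its speed limit or range.

### The arm

A 6-joint arm with a two-finger parallel gripper is mounted at the origin on the work surface. World frame = base frame: x ahead of the robot, y to its left, z up, the work surface at z = 0. Lengths are in m, angles in rad, forces in N, time in s.
With the tool pointing down it reaches from about 0.325 to 1 m from the base axis. Payload 5.1 kg.
Tool frame: the origin (TCP) lies midway between the tips of the shut fingers; the grasp point (between the pads) lies 19 mm behind it; z points along the fingers, y is the line along which they close (so a half turn about z gives the same grasp; the last joint's range is limited). The gripper opens to 85 mm and grips with 20 to 120 N. Pads are 22 mm wide; open, the fingers measure 114 mm over their backs; the gripper's body (76 mm by 85 mm) begins 54 mm behind the grasp point. The pads swing forward as they close: fully open they stand 13 mm farther back than shut.
Start: joints at [1.149, 0.124, 1.65, -0, 1.367, -0.083], TCP at [0.216, 0.613, 0.231] pointing down, gripper open.
Joint ranges: [-2.61, 2.61], [-1.02, 2.33], [0.03, 2.71], [-1.35, 4.49], [0.32, 2.68], [-2.91, 2.91]. Speed limits (rad/s): [2.57, 2.57, 3.14, 3.14, 3.14, 3.14].

### API

Orientations are given as a unit quaternion [x, y, z, w].
In Python, from workcell import manip gives the robot as it stands.
- The arm moves only by the shell command python3 -m inch 'ROWS' [FORCE]. ROWS is JSON, a list of rows, each a list of 7 numbers: the shift along the tool's x, y, z in m, then the turn, a rotation vector about the tool's x, y, z in units of 6 degrees (1.0 is 6 degrees), then the finger opening in m, from 0 to 0.0854. In form: [[tx, ty, tz, ax, ay, az, fingers], ...]. A call has 1 to 5 rows; each row shifts and turns the commanded pose from where the row before left it, along the tool's axes as they then stand; what a row does not reach is not made up. A row lasts 1/12 s, in which the tool goes at most 41.7 mm and 7.16 degrees, less where a joint would pass 70% of its speed; a pose out of reach is approached as far as the arm can. A call is refused whole if a number of a shift passes 0.0417 or a number of a turn 1, either way. A call with a gripper value outside its range is refused whole. The fingers move at their own pace and stop on an object; FORCE is the grip in N (left out, the last holds). Time passes only in rows, so rows that do not move let the fingers close. It gives the time, the measured TCP pose, the force, the opening and the grip force at its end, in the units of the state.
- manip.sense(): the state, without advancing time (a new reading comes with each control period).
- manip.capture(name): name is "scene" or "side" or "wrist"; returns (picture, depth): 480x640x3 uint8, blue, green, red; 480x640 float32, m along the optical axis (not along the pixel's ray), 0 where there is no reading.
- manip.get_calibration(name): a dict with "fov_y" (degrees; the focal length in pixels is half the picture's height over the tangent of half this angle, whatever the lens; pixels are square), "cx", "cy" (the principal point, pixels), "R" (3x3) and "t" (3): a world point X has camera coordinates R X + t; the wrist camera has in their place "mount" (4x4, takes a point from camera to tool coordinates, whose origin is the TCP and whose axes are the flange's). Camera axes: x right, y down, z forward; pixel columns grow to the right and rows downward; lengths in m; the calibration is good to about 2 mm. A picture is of the moment at which its call begins: read the wrist's pose just before it. get_calibration takes no time and is no camera call.
- manip.close_job(): hands the job in; it is judged then, once.
The state is a dict: "clock": time; "joints": joint angles; "qvel": joint speeds; "joint_efforts": joint torques, N m; "tool_pos": TCP position; "tool_rot": TCP orientation; "contact_force": force on the tool from outside, world axes, zero at the start; "ft_torque": the same for the moment, N m; "gripper_width": finger opening in m; "finger_force": force on a finger pad.
Only numpy, scipy, OpenCV 4.12 (cv2) and the standard library are available. Lean on these libraries where they do the work, as an engineer would, in place of code of your own. Each camera call takes 0.05 s, during which the arm holds its last target. There are 200 camera calls.

## Working session

There is one attempt and no reset: what is moved stays moved. The work goes in short steps, Python scripts to look and compute and a shell command to move; the robot and the scene stay as the last step left them, time stands still between calls to the robot, and variables do not carry over. Pictures are saved under pics/ and viewed, at most 10 in all, crops included, and the job is handed in when it is done.

```bash
ls; mkdir -p pics; python3 - <<'E'
from workcell import manip
import cv2,pickle,numpy as np
d={}
for n in("scene","side"):
    im,dp=manip.capture(n); c=manip.get_calibration(n); d[n]=(im,dp,c); cv2.imwrite(f"pics/{n}0.png",im)
    print(n,c)
print(manip.get_calibration("wrist")); print(manip.sense())
pickle.dump(d,open("d0.pkl","wb"))
E
```

```text
pics
scene {'fov_y': 45.9103848671863, 'cx': 321.0539969217168, 'cy': 243.52326800495038, 'R': array([[ 0.32862503,  0.94429586,  0.01763293],
       [ 0.73726848, -0.24481919, -0.62968146],
       [-0.59028872,  0.21992929, -0.77665329]]), 't': array([-0.18241018, -0.25140247,  1.8309743 ])}
side {'fov_y': 43.47038009691187, 'cx': 313.9627464609566, 'cy': 239.4318697468198, 'R': array([[ 0.74607049, -0.66585981,  0.00308771],
       [-0.46277322, -0.52184274, -0.71660387],
       [ 0.47876901,  0.53320809, -0.69747356]]), 't': array([-0.36637478,  0.36804634,  1.10480709])}
{'fov_y': 69.06529384252879, 'cx': 317.25129348495454, 'cy': 238.09848474301947, 'mount': array([[ 6.75401089e-05, -9.57069442e-01, -2.89858722e-01,
         7.34038187e-02],
       [ 9.99999843e-01, -9.65485354e-05,  5.51798995e-04,
        -1.08442874e-04],
       [-5.56095391e-04, -2.89858713e-01,  9.57069285e-01,
        -1.42530994e-01],
       [ 0.00000000e+00,  0.00000000e+00,  0.00000000e+00,
         1.00000000e+00]])}
{'clock': 0.1, 'joints': array([ 1.14937198e+00,  1.24476289e-01,  1.65152382e+00, -1.60662984e-05,
        1.36751877e+00, -8.26128174e-02]), 'qvel': array([ 0.00149277, -0.00101608, -0.00383389, -0.00137085, -0.00199583,
       -0.0005792 ]), 'joint_efforts': array([-3.90907667e-05, -4.24927318e+01, -3.66655326e+01, -1.72053719e-04,
        3.92278045e-03,  1.20351891e-05]), 'tool_pos': array([0.21585159, 0.61252978, 0.23016044]), 'tool_rot': array([ 1.68594967e-01,  9.85684944e-01, -9.34648862e-04, -2.32542979e-04]), 'contact_force': array([ 0.48828142, -0.69256188, -0.24459128]), 'ft_torque': array([-0.00851016,  0.05154013, -0.04920945]), 'finger_force': 0.0, 'gripper_width': 0.08545876008932753}
```

View pics/scene0.png

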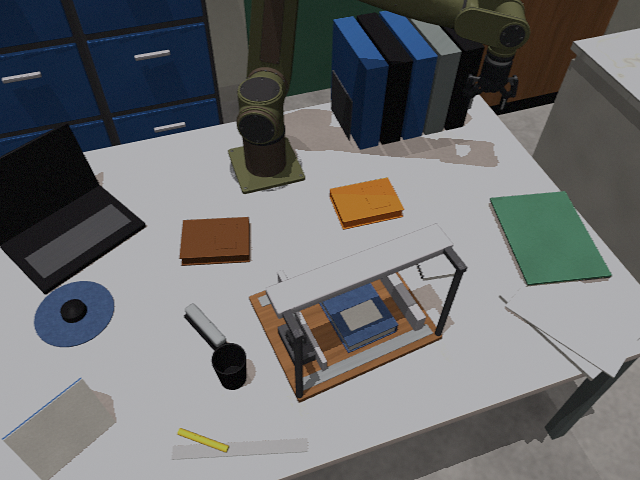

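View pics/side0.png

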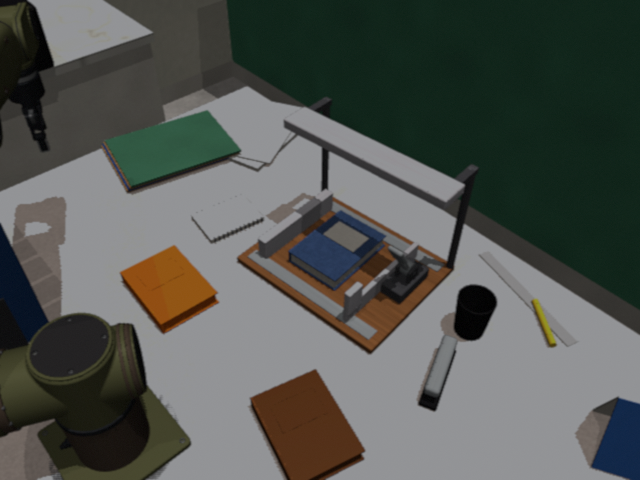

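The scene view shows the cradle around (345,320) with the lamp above it. In the side view the board corners are at about (239,260), (373,344) and (452,265), the grip tab at (352,298), the lever at (403,262) and the blue ledger at (335,248).

```bash
cat > h.py <<'E'
import numpy as np,cv2,pickle
def K(c): return 240/np.tan(np.radians(c['fov_y']/2))
def ray(c,uv,z):
    uv=np.atleast_2d(uv).astype(float); f=K(c)
    d=np.c_[(uv[:,0]-c['cx'])/f,(uv[:,1]-c['cy'])/f,np.ones(len(uv))]@c['R']
    o=-c['R'].T@c['t']; return o+d*((z-o[2])/d[:,2])[:,None]
def pts(c,dp):
    f=K(c); v,u=np.mgrid[:480,:640]
    p=np.stack([(u-c['cx'])/f*dp,(v-c['cy'])/f*dp,dp],-1)
    return (p-c['t'])@c['R']
E
python3 - <<'E'
from h import *
d=pickle.load(open("d0.pkl","rb"))
im,dp,c=d['side']
print(ray(c,[(239,260),(373,344),(452,265)],.018).round(4))
P=pts(c,dp)
hsv=cv2.cvtColor(im,cv2.COLOR_BGR2HSV)
m=(hsv[...,0]<16)&(hsv[...,1]>100)&(abs(P[...,2]-.018)<.008)&(dp>0)
m[:, :230]=0; m[:190]=0; m[360:]=0
m=cv2.morphologyEx(m.astype(np.uint8),cv2.MORPH_OPEN,np.ones((2,2)))
v,u=np.nonzero(m); w=ray(c,np.c_[u,v],.018)[:,:2]
r=cv2.minAreaRect(w.astype(np.float32)); print(r, cv2.boxPoints(r))
# near edge & right edge line fits
near=[];
E
```

```text
[[ 0.436   0.2017  0.018 ]
 [ 0.4986 -0.1738  0.018 ]
 [ 0.7964 -0.1396  0.018 ]]
((0.6147401332855225, 0.028578385710716248), (0.3225569427013397, 0.3977891504764557), 6.659102916717529) [[ 0.4314855   0.207429  ]
 [ 0.4776139  -0.1876765 ]
 [ 0.79799473 -0.15027224]
 [ 0.75186634  0.24483328]]
```

```bash
cat >> h.py <<'E'
a=np.radians(6.66); X=np.array([np.cos(a),np.sin(a),0]); Y=np.array([-X[1],X[0],0]); O=np.array([.6101,.0683,0])
Rc=np.c_[X,Y,[0,0,1]]
def tocr(p): return (p-O)@Rc
def tow(p): return np.asarray(p)@Rc.T+O
E
python3 - <<'E'
from h import *
d=pickle.load(open("d0.pkl","rb"))
for n in('side','scene'):
    im,dp,c=d[n]; Q=tocr(pts(c,dp)); x,y,z=Q[...,0],Q[...,1],Q[...,2]
    ok=(dp>0)&(abs(x)<.17)&(y>-.25)&(y<.17)
    def rep(s,m):
        m=m&ok
        q=Q[m]
        if len(q): print(n,s,len(q),(np.percentile(q,[2,50,98],axis=0)*1000).round(0).tolist())
    rep('tab',(x<-.09)&(y<-.03)&(z>.075)&(z<.13))
    rep('fence plate top',(z>.061)&(z<.07)&(y<.0)&(x<.12)&(x>.06))
    rep('lever',(z>.085)&(z<.2)&(x>-.09)&(y<0)&(x<.15))
    rep('stop',(z>.068)&(z<.08)&(y>.08)&(abs(x)<.11))
    hsv=cv2.cvtColor(im,cv2.COLOR_BGR2HSV)
    b=(abs(hsv[...,0].astype(int)-112)<12)&(hsv[...,1]>90)&(z>.045)&(z<.062)&ok
    q=ray(c,np.argwhere(b)[:,::-1],.053); q=tocr(q)[:,:2].astype(np.float32)*1000
    print(n,len(q),cv2.minAreaRect(q))
    rep('lamp',(z>.27)&(z<.32)&(y<.1))
E
python3 - <<'E'
import cv2
im=cv2.imread('pics/side0.png')[170:360,220:470]
cv2.imwrite('pics/crop0.png',cv2.resize(im,None,fx=3,fy=3))
E
```

```text
side tab 297 [[-136.0, -158.0, 77.0], [-119.0, -154.0, 103.0], [-93.0, -142.0, 112.0]]
side fence plate top 88 [[73.0, -153.0, 61.0], [96.0, -148.0, 65.0], [119.0, -141.0, 69.0]]
side lever 556 [[-29.0, -233.0, 87.0], [141.0, -217.0, 146.0], [149.0, -167.0, 195.0]]
side stop 729 [[-106.0, 105.0, 69.0], [-5.0, 117.0, 73.0], [105.0, 131.0, 78.0]]
side 2589 ((10.144805908203125, -4.6509246826171875), (189.43568420410156, 139.84519958496094), 1.1325194835662842)
side lamp 5093 [[26.0, -242.0, 284.0], [52.0, -103.0, 305.0], [144.0, 91.0, 308.0]]
scene tab 85 [[-131.0, -155.0, 80.0], [-118.0, -149.0, 108.0], [-99.0, -139.0, 114.0]]
scene fence plate top 105 [[61.0, -150.0, 61.0], [89.0, -144.0, 66.0], [118.0, -138.0, 70.0]]
scene lever 14 [[8.0, -221.0, 85.0], [35.0, -170.0, 87.0], [125.0, -160.0, 125.0]]
scene stop 445 [[-20.0, 108.0, 69.0], [46.0, 120.0, 74.0], [108.0, 134.0, 78.0]]
scene 1833 ((58.45402145385742, 40.49781036376953), (185.75567626953125, 225.12860107421875), 0.09496183693408966)
scene lamp 5420 [[33.0, -238.0, 286.0], [75.0, -94.0, 305.0], [154.0, 91.0, 309.0]]
```

View pics/crop0.png

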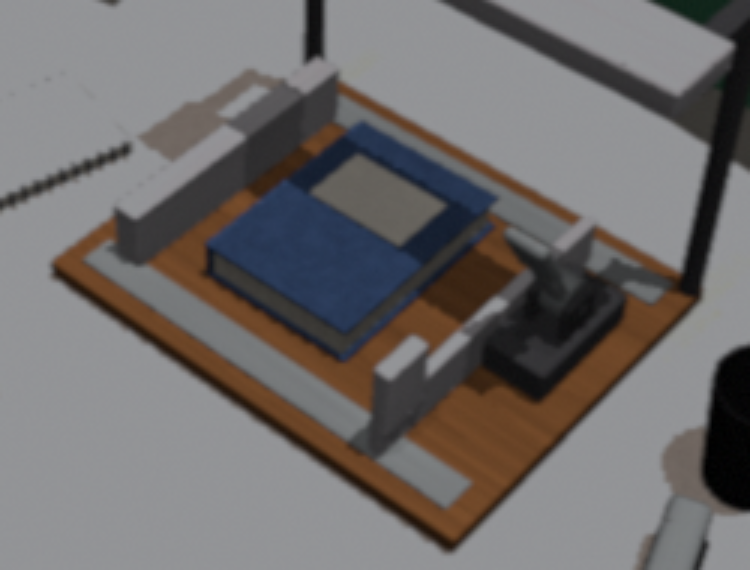

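The crop shows the tab at (400,390), the lever leaning towards the base at (545,260), and the blue ledger about 40 mm short of the stop and 1° askew. I'll move above the tab next.

```bash
python3 -m inch '[[0,0,0,0,0,-0.87,0.045],[0,0,0,0,0,-0.87,0.045],[0,0,0,0,0,-0.87,0.045],[0,0,0,0,0,-0.87,0.045],[0,0,0,0,0,-0.87,0.045]]' 30 && python3 -m inch '[[-0.0107,-0.0368,0,0,0,0,0.045],[-0.0107,-0.0368,0,0,0,0,0.045],[-0.0107,-0.0368,0,0,0,0,0.045],[-0.0107,-0.0368,0,0,0,0,0.045],[-0.0107,-0.0368,0,0,0,0,0.045]]' && python3 -m inch '[[-0.0107,-0.0368,0,0,0,0,0.045],[-0.0107,-0.0368,0,0,0,0,0.045],[-0.0107,-0.0368,0,0,0,0,0.045],[-0.0107,-0.0368,0,0,0,0,0.045],[-0.0107,-0.0368,0,0,0,0,0.045]]'; cat > st.py <<'E'
from h import *
from workcell import manip
from scipy.spatial.transform import Rotation as Ro
s=manip.sense(); R=Ro.from_quat(s['tool_rot']).as_matrix()
print('t',round(float(s['clock']),2),'tcp cradle mm',(tocr(s['tool_pos'])*1e3).round(1),'tool axes(cols) in cradle',(Rc.T@R).round(3).tolist(),'F cradle',(s['contact_force']@Rc).round(1),'w',round(float(s['gripper_width']),4),s['finger_force'],'q',s['joints'].round(2))
E
python3 st.py
```

```text
clock: 0.52
tool_pos: [0.2159, 0.6127, 0.2306]
tool_rot: [-0.061, 0.998, -0.001, -0.0]
contact_force: [-0.3, 0.6, 0.3]
gripper_width: 0.0453
finger_force: 0.0
clock: 0.93
tool_pos: [0.2907, 0.4347, 0.2306]
tool_rot: [-0.059, 0.998, -0.0, -0.0]
contact_force: [1.7, -0.0, 0.2]
gripper_width: 0.0449
finger_force: 0.0
clock: 1.35
tool_pos: [0.3652, 0.2582, 0.2309]
tool_rot: [-0.059, 0.998, -0.0, -0.0]
contact_force: [1.1, -0.2, 0.4]
gripper_width: 0.0449
finger_force: 0.0
t 1.35 tcp cradle mm [-221.3  217.   230.9] tool axes(cols) in cradle [[-1.0, -0.001, -0.0], [-0.001, 1.0, -0.0], [0.0, -0.0, -1.0]] F cradle [ 1.1 -0.4  0.4] w 0.0449 0.0 q [ 0.5  -0.35  2.08 -0.    1.41 -1.19]
```

```bash
python3 -m inch '[[-0.0105,-0.0367,0,0,0,0,0.045],[-0.0105,-0.0367,0,0,0,0,0.045],[-0.0105,-0.0367,0,0,0,0,0.045],[-0.0105,-0.0367,0,0,0,0,0.045],[-0.0105,-0.0367,0,0,0,0,0.045]]'>/dev/null && python3 -m inch '[[-0.0105,-0.0367,0,0,0,0,0.045],[-0.0105,-0.0367,0,0,0,0,0.045],[-0.0105,-0.0367,0,0,0,0,0.045],[-0.0105,-0.0367,0,0,0,0,0.045],[0,0,0,0,0,0,0.045]]' >/dev/null; cat >> st.py <<'E'
import sys
if len(sys.argv)>1:
    im,dp=manip.capture('wrist'); c=manip.get_calibration('wrist'); M=c['mount']
    cv2.imwrite(f'pics/{sys.argv[1]}.png',im)
    f=K(c); v,u=np.mgrid[:480,:640]
    p=np.stack([(u-c['cx'])/f*dp,(v-c['cy'])/f*dp,dp],-1)
    Q=tocr((p@M[:3,:3].T+M[:3,3])@R.T+s['tool_pos'])
    np.save('Q.npy',Q); np.save('dp.npy',dp)
    x,y,z=Q[...,0],Q[...,1],Q[...,2]
    def rep(n,m):
        q=Q[m&(dp>0)]
        if len(q): print(n,len(q),(np.percentile(q,[2,50,98],axis=0)*1000).round(1).tolist())
    rep('tab top',(z>.104)&(z<.113)&(x<-.08)&(x>-.16))
    rep('plate top',(z>.06)&(z<.07)&(x>-.08)&(x<-.035)&(y<.03))
    rep('lever',(z>.12)&(z<.185)&(x>-.07)&(x<.02))
    b=im.astype(int); m=(b[...,0]>b[...,2]+25)&(abs(z-.053)<.006)&(dp>0)
    if m.sum()>300: print('ledger',cv2.minAreaRect(Q[m][:,:2].astype(np.float32)*1e3))
E
python3 st.py w1
```

```text
t 2.18 tcp cradle mm [-125.8 -116.7  230.9] tool axes(cols) in cradle [[-1.0, 0.005, -0.0], [0.005, 1.0, -0.002], [0.0, -0.002, -1.0]] F cradle [-0.5 -0.2  0.1] w 0.045 0.0 q [-0.23 -0.21  1.97 -0.    1.38 -1.91]
tab top 1025 [[-133.7, -156.8, 105.8], [-114.0, -149.0, 108.8], [-92.6, -141.7, 110.3]]
plate top 491 [[-77.5, -153.1, 62.8], [-55.8, -146.7, 64.9], [-36.1, -141.4, 66.6]]
lever 157 [[-23.5, -167.2, 128.6], [-11.7, -163.5, 147.6], [1.0, -162.8, 167.9]]
ledger ((11.788703918457031, -5.662834167480469), (190.778564453125, 139.31234741210938), 0.6667414307594299)
```

View pics/w1.png

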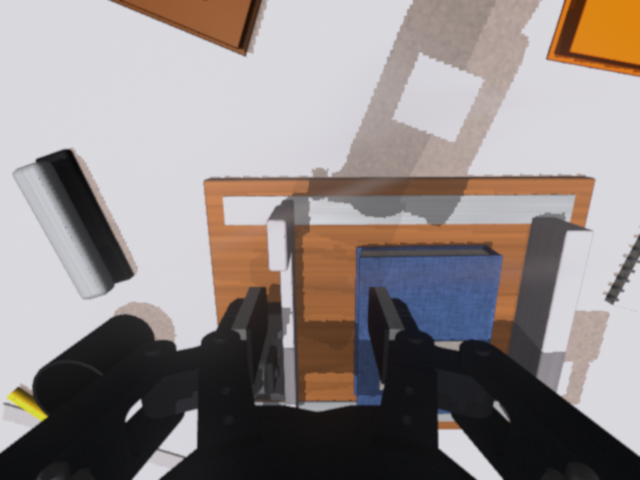

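The tab top is at (278,245), square with the fingers. The stapler at (75,225) and the pen cup at (95,360) are clear. I'll descend and pinch.

```bash
python3 -m inch '[[-0.0125,-0.0325,0,0,0,0,0.045],[0,0,0.039,0,0,0,0.045],[0,0,0.039,0,0,0,0.045],[0,0,0.039,0,0,0,0.045],[0,0,0.0385,0,0,0,0.045]]' >/dev/null && python3 -m inch '[[0,0,0,0,0,0,0.045],[0,0,0,0,0,0,0.01],[0,0,0,0,0,0,0.01],[0,0,0,0,0,0,0.01],[0,0,0,0,0,0,0.01]]' 30; python3 st.py
```

```text
clock: 3.07
tool_pos: [0.515, -0.0886, 0.0784]
tool_rot: [-0.059, 0.998, -0.001, 0.002]
contact_force: [-0.8, -4.1, -2.9]
gripper_width: 0.0156
finger_force: 32.7
t 3.07 tcp cradle mm [-112.6 -144.8   78.4] tool axes(cols) in cradle [[-1.0, -0.001, 0.003], [-0.001, 1.0, -0.003], [-0.003, -0.003, -1.0]] F cradle [-1.2 -4.  -2.9] w 0.0156 32.71835267543793 q [-0.27 -0.01  2.06 -0.    1.09 -1.96]
```

```bash
python3 -m inch '[[0,0.012,0,0,0,0,0.01],[0,0.012,0,0,0,0,0.01],[0,0.012,0,0,0,0,0.01],[0,0.012,0,0,0,0,0.01],[0,0.008,0,0,0,0,0.01]]'; python3 -m inch '[[0,0.007,0,0,0,0,0.01],[0,0.007,0,0,0,0,0.01],[0,0.007,0,0,0,0,0.01],[0,0.005,0,0,0,0,0.01],[0,0.004,0,0,0,0,0.01]]'; python3 st.py
```

```text
clock: 3.48
tool_pos: [0.5084, -0.0325, 0.0784]
tool_rot: [-0.059, 0.998, -0.001, 0.002]
contact_force: [-1.7, -5.9, -2.4]
gripper_width: 0.0156
finger_force: 33.1
clock: 3.9
tool_pos: [0.5051, -0.0037, 0.0784]
tool_rot: [-0.059, 0.998, -0.002, 0.002]
contact_force: [-1.2, -9.0, -2.0]
gripper_width: 0.015
finger_force: 33.1
t 3.9 tcp cradle mm [-112.7  -59.3   78.4] tool axes(cols) in cradle [[-1.0, -0.001, 0.003], [-0.001, 1.0, -0.004], [-0.003, -0.004, -1.0]] F cradle [-2.3 -8.8 -2. ] w 0.015 33.05851936340332 q [-0.11 -0.05  2.1  -0.    1.09 -1.8 ]
```

```bash
python3 -m inch '[[0,0.003,0,0,0,0,0.01],[0,0.003,0,0,0,0,0.01],[0,0.002,0,0,0,0,0.01],[0,0.001,0,0,0,0,0.01],[0,0,0,0,0,0,0.01]]'; python3 st.py w2;  python3 - <<'E'
import numpy as np
Q=np.load('Q.npy');dp=np.load('dp.npy')
x,y,z=Q[...,0],Q[...,1],Q[...,2]
for n,m in (('stop',(abs(z-.073)<.003)&(y>.08)&(abs(x)<.1)),):
    q=Q[m&(dp>0)]
    print(n,len(q), (np.percentile(q,[2,50,98],axis=0)*1e3).round(1) if len(q) else '')
E
```

```text
clock: 4.32
tool_pos: [0.504, 0.0053, 0.0784]
tool_rot: [-0.059, 0.998, -0.002, 0.002]
contact_force: [-1.7, -7.5, -1.4]
gripper_width: 0.0154
finger_force: 33.2
t 4.32 tcp cradle mm [-112.7  -50.2   78.4] tool axes(cols) in cradle [[-1.0, -0.001, 0.003], [-0.001, 1.0, -0.003], [-0.003, -0.003, -1.0]] F cradle [-2.5 -7.2 -1.4] w 0.0154 33.16378891468048 q [-0.09 -0.05  2.1  -0.    1.09 -1.78]
tab top 5143 [[-134.0, -66.1, 104.7], [-118.7, -50.5, 108.7], [-93.4, -34.4, 111.6]]
plate top 493 [[-54.8, -53.9, 63.5], [-47.2, -48.4, 64.9], [-39.5, -42.4, 66.0]]
ledger ((-37.39179992675781, 28.49417495727539), (92.43741607666016, 139.6894989013672), 0.19554005563259125)
stop 2605 [[-90.9 104.9  70.3]
 [-47.7 109.   72.8]
 [-19.9 122.6  74.1]]
```

```bash
python3 -m inch '[[0,0.001,0,0,0,0,0.01],[0,0.001,0,0,0,0,0.01],[0,0.001,0,0,0,0,0.01],[0,0.0005,0,0,0,0,0.01],[0,0,0,0,0,0,0.01]]';python3 -m inch '[[0,0.0007,0,0,0,0,0.01],[0,0.0003,0,0,0,0,0.01],[0,0,0,0,0,0,0.01]]'; python3 -m inch '[[0,0.0007,0,0,0,0,0.01],[0,0.0003,0,0,0,0,0.01],[0,0,0,0,0,0,0.01]]'
```

```text
clock: 4.78
tool_pos: [0.5036, 0.0085, 0.0784]
tool_rot: [-0.059, 0.998, -0.002, 0.002]
contact_force: [-1.0, -8.7, -1.6]
gripper_width: 0.0151
finger_force: 33.2
clock: 5.03
tool_pos: [0.5035, 0.0095, 0.0784]
tool_rot: [-0.059, 0.998, -0.002, 0.002]
contact_force: [-0.8, -9.4, -1.8]
gripper_width: 0.0153
finger_force: 33.1
clock: 5.28
tool_pos: [0.5034, 0.0105, 0.0784]
tool_rot: [-0.059, 0.998, -0.002, 0.002]
contact_force: [-2.6, -8.6, -2.2]
gripper_width: 0.0153
finger_force: 33.1
```

```bash
for i in 1; do python3 -m inch '[[0,0.0007,0,0,0,0,0.01],[0,0.0003,0,0,0,0,0.01],[0,0,0,0,0,0,0.01]]'; python3 -m inch '[[0,0.0005,0,0,0,0,0.01],[0,0,0,0,0,0,0.01],[0,0,0,0,0,0,0.01]]'; done; python3 st.py
```

```text
clock: 5.53
tool_pos: [0.5033, 0.0115, 0.0784]
tool_rot: [-0.059, 0.998, -0.002, 0.002]
contact_force: [-0.8, -9.3, -1.2]
gripper_width: 0.0154
finger_force: 33.1
clock: 5.78
tool_pos: [0.5033, 0.012, 0.0785]
tool_rot: [-0.059, 0.998, -0.002, 0.002]
contact_force: [-0.6, -8.3, -0.9]
gripper_width: 0.0155
finger_force: 33.2
t 5.78 tcp cradle mm [-112.6  -43.6   78.5] tool axes(cols) in cradle [[-1.0, -0.001, 0.003], [-0.001, 1.0, -0.004], [-0.003, -0.004, -1.0]] F cradle [-1.6 -8.2 -0.9] w 0.0155 33.15352141857147 q [-0.08 -0.05  2.11 -0.    1.09 -1.77]
```

```bash
python3 -m inch '[[0,0.0005,0,0,0,0,0.01],[0,0,0,0,0,0,0.01],[0,0,0,0,0,0,0.01]]' | grep -E "pos|force"; python3 -m inch '[[0,0.0005,0,0,0,0,0.01],[0,0,0,0,0,0,0.01],[0,0,0,0,0,0,0.01]]'| grep -E "pos|force"
```

```text
tool_pos: [0.5032, 0.0125, 0.0784]
contact_force: [-1.6, -8.7, -1.3]
finger_force: 33.2
tool_pos: [0.5031, 0.013, 0.0784]
contact_force: [-1.0, -8.4, -1.8]
finger_force: 33.2
```

```bash
python3 st.py w3; python3 - <<'E'
import numpy as np
Q=np.load('Q.npy');dp=np.load('dp.npy')
x,y,z=Q[...,0],Q[...,1],Q[...,2]
for n,m in (('stop',(abs(z-.073)<.003)&(y>.08)&(abs(x)<.1)),):
    q=Q[m&(dp>0)]
    print(n,len(q), (np.percentile(q,[2,50,98],axis=0)*1e3).round(1) if len(q) else '')
E
```

```text
t 6.28 tcp cradle mm [-112.7  -42.5   78.4] tool axes(cols) in cradle [[-1.0, -0.001, 0.003], [-0.001, 1.0, -0.004], [-0.003, -0.004, -1.0]] F cradle [-2.  -8.3 -1.8] w 0.0154 33.15413385629654 q [-0.08 -0.05  2.11 -0.    1.09 -1.77]
tab top 5164 [[-134.1, -58.4, 104.7], [-118.7, -42.8, 108.7], [-93.4, -27.0, 111.9]]
plate top 494 [[-54.6, -46.2, 63.3], [-47.4, -40.7, 65.0], [-39.6, -34.7, 66.1]]
ledger ((-37.31833267211914, 36.05957794189453), (140.30836486816406, 92.75514221191406), 89.98140716552734)
stop 4189 [[-97.4 105.1  70.4]
 [-56.3 112.1  72.9]
 [-23.8 127.5  74.1]]
```

View pics/w3.png

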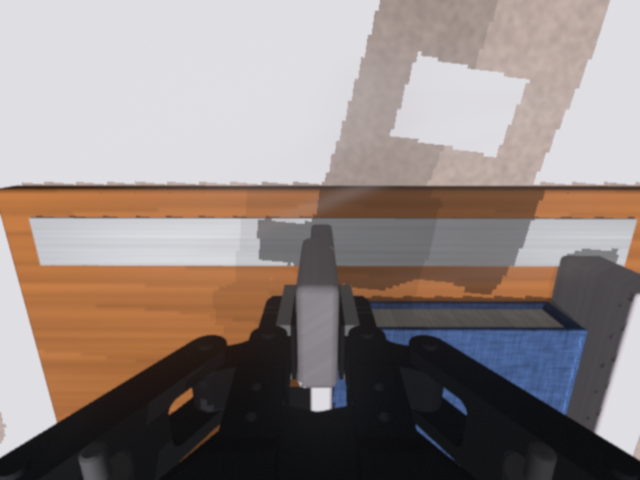

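The ledger's edge at (578,420) is almost at the stop face (575,430) and it is square, but the force has not risen yet.

```bash
python3 -m inch '[[0,0.0005,0,0,0,0,0.01],[0,0,0,0,0,0,0.01],[0,0,0,0,0,0,0.01]]' | grep -E "pos|t_force"; python3 -m inch '[[0,0.0004,0,0,0,0,0.01],[0,0,0,0,0,0,0.01],[0,0,0,0,0,0,0.01]]'| grep -E "pos|t_force"; python3 -m inch '[[0,0.0004,0,0,0,0,0.01],[0,0,0,0,0,0,0.01],[0,0,0,0,0,0,0.01]]'| grep -E "pos|t_force"
```

```text
tool_pos: [0.5031, 0.0133, 0.0784]
contact_force: [-1.0, -8.8, -1.5]
tool_pos: [0.5031, 0.0133, 0.0784]
contact_force: [-0.8, -11.4, -0.8]
tool_pos: [0.5031, 0.0133, 0.0784]
contact_force: [-0.4, -13.6, -1.3]
```

```bash
python3 -m inch '[[0,0.0005,0,0,0,0,0.01],[0,0,0,0,0,0,0.01],[0,0,0,0,0,0,0.01]]' | grep -E "pos|t_force"; python3 -m inch '[[0,0,0,0,0,0,0.03],[0,0,0,0,0,0,0.045],[0,0,0,0,0,0,0.045],[0,0,0,0,0,0,0.045]]'; python3 st.py w4
```

```text
tool_pos: [0.5031, 0.0133, 0.0785]
contact_force: [-0.2, -14.4, -2.1]
clock: 7.67
tool_pos: [0.5025, 0.0167, 0.0772]
tool_rot: [-0.059, 0.998, 0.0, 0.001]
contact_force: [0.6, 0.6, 0.1]
gripper_width: 0.045
finger_force: 0.0
t 7.67 tcp cradle mm [-112.9  -38.8   77.2] tool axes(cols) in cradle [[-1.0, -0.001, 0.003], [-0.001, 1.0, 0.0], [-0.003, 0.0, -1.0]] F cradle [0.7 0.5 0.1] w 0.045 0.0 q [-0.07 -0.05  2.11  0.    1.09 -1.76]
tab top 5763 [[-134.0, -70.5, 104.6], [-118.1, -42.3, 108.7], [-93.4, -7.4, 112.0]]
plate top 438 [[-54.0, -46.2, 63.2], [-47.5, -40.2, 64.9], [-41.2, -34.7, 66.1]]
ledger ((-35.61408615112305, 36.43218994140625), (96.16030883789062, 140.57952880859375), 0.25268539786338806)
```

```bash
python3 -m inch '[[0,0,-0.038,0,0,0,0.045],[0,0,-0.038,0,0,0,0.045],[0,0,-0.038,0,0,0,0.01],[0,0,-0.038,0,0,0,0],[0.03,-0.035,0,0,0,0,0]]' >/dev/null; python3 st.py;  python3 -m inch '[[0.01,0,0,0,-0.9,0,0],[0,0,0,0,-0.9,0,0],[0,0,0,0,-0.9,0,0],[0,0,0,0,-0.9,0,0],[0,0,0,0,0,0,0]]' ; python3 st.py
```

```text
t 8.13 tcp cradle mm [-134.6  -68.9  238.3] tool axes(cols) in cradle [[-1.0, -0.007, 0.017], [-0.007, 1.0, -0.002], [-0.017, -0.002, -1.0]] F cradle [ 0.3 -1.2  1.1] w 0.0092 0.0 q [-0.14 -0.27  2.01  0.    1.38 -1.84]
clock: 8.55
tool_pos: [0.4659, -0.0192, 0.2262]
tool_rot: [-0.057, 0.981, 0.011, 0.187]
contact_force: [0.4, 0.0, -0.4]
gripper_width: -0.0004
finger_force: 0.0
t 8.55 tcp cradle mm [-153.3  -70.2  226.2] tool axes(cols) in cradle [[-0.93, 0.0, 0.369], [0.0, 1.0, 0.001], [-0.369, 0.001, -0.93]] F cradle [ 0.4 -0.  -0.4] w -0.0004 0.0 q [-0.23 -0.56  2.26  0.14  1.08 -1.96]
```

```bash
python3 - <<'E'
from h import *
from scipy.optimize import least_squares,fsolve
# q2,q3,tilt, r,z (yaw offset small, approx radial)
D=[(.1245,1.6515,0,.6495,.2302),(-.35,2.08,0,.447,.2309),(-.05,2.11,0,.503,.0772),(-.27,2.01,0.017,.484,.2383),(-.56,2.26,.378,.4659,.2262)]
D[3]=(-.27,2.01,.017,np.hypot(*tow([-.1346,-.0689,0])[:2]),.2383)
D=np.array(D)
def wr(p,q2,q3): return np.array([p[0]+p[1]*np.sin(q2)+p[2]*np.sin(q2+q3), p[3]+p[1]*np.cos(q2)+p[2]*np.cos(q2+q3)])
def res(p): return np.ravel([wr(p,a,b)+p[4]*np.array([np.sin(t),-np.cos(t)])-[r,z] for a,b,t,r,z in D])
s=least_squares(res,[0,.45,.45,.3,.25]); p=s.x; print(p.round(3),abs(s.fun).max())
for tau in(35,40,45,50):
  for x,z in((-60,140),(0,140),(45,140),(45,200)):
    t=np.radians(tau); w=tow([x/1e3,-.074,z/1e3]); tgt=np.array([np.hypot(*w[:2]),w[2]])-p[4]*np.array([np.sin(t),-np.cos(t)])
    q=fsolve(lambda q:wr(p,*q)-tgt,[-.3,2.1]); print(tau,x,z,q.round(2),'q5',round(np.pi-t-q.sum(),2),'err',np.abs(wr(p,*q)-tgt).max().round(4))
E
```

```text
[0.013 0.439 0.59  0.186 0.272] 0.00890642754640969
35 -60 140 [-0.35  2.33] q5 0.55 err 0.0
35 0 140 [-0.19  2.21] q5 0.52 err 0.0
35 45 140 [-0.08  2.11] q5 0.5 err 0.0
35 45 200 [-0.14  2.05] q5 0.62 err 0.0
40 -60 140 [-0.39  2.38] q5 0.45 err 0.0
40 0 140 [-0.22  2.26] q5 0.41 err 0.0
40 45 140 [-0.11  2.16] q5 0.39 err 0.0
40 45 200 [-0.17  2.11] q5 0.51 err 0.0
45 -60 140 [-0.42  2.44] q5 0.34 err 0.0
45 0 140 [-0.24  2.31] q5 0.29 err 0.0
45 45 140 [-0.13  2.21] q5 0.27 err 0.0
45 45 200 [-0.2   2.16] q5 0.4 err 0.0
50 -60 140 [-0.44  2.48] q5 0.23 err 0.0
50 0 140 [-0.26  2.36] q5 0.18 err 0.0
50 45 140 [-0.14  2.26] q5 0.15 err 0.0
50 45 200 [-0.22  2.21] q5 0.28 err 0.0
```

```bash
python3 -m inch '[[0,0,0,0,-0.86,0,0],[0,0,0,0,-0.86,0,0],[0,0,0,0,-0.86,0,0],[0,0,0,0,0,0,0]]' >/dev/null; python3 st.py;  python3 -m inch '[[-0.0057,-0.001,0.0311,0,0,0,0],[-0.0057,-0.001,0.0311,0,0,0,0],[-0.0057,-0.001,0.0311,0,0,0,0],[-0.0057,-0.001,0.0311,0,0,0,0],[0,0,0,0,0,0,0]]' >/dev/null ; python3 st.py w5; python3 - <<'E'
from h import *
from workcell import manip
im,dp=manip.capture('side'); c=manip.get_calibration('side'); cv2.imwrite('pics/side1.png',im)
cv2.imwrite('pics/side1c.png',cv2.resize(im[130:350,220:470],None,fx=2.6,fy=2.6))
E
```

```text
t 8.88 tcp cradle mm [-152.9  -70.1  225. ] tool axes(cols) in cradle [[-0.8, -0.0, 0.6], [0.001, 1.0, 0.002], [-0.6, 0.002, -0.8]] F cradle [-0.1  0.  -1. ] w -0.0 0.0 q [-0.3  -0.74  2.42  0.33  0.88 -2.12]
t 9.3 tcp cradle mm [-57.3 -73.5 134.8] tool axes(cols) in cradle [[-0.806, -0.003, 0.591], [0.001, 1.0, 0.005], [-0.591, 0.005, -0.806]] F cradle [-0.4  0.8 -1.4] w 0.0001 0.0 q [-0.21 -0.32  2.32  0.38  0.56 -2.16]
tab top 4247 [[-134.5, -50.5, 104.6], [-119.2, -43.5, 108.7], [-93.6, -35.7, 110.0]]
plate top 497 [[-72.4, -46.5, 60.5], [-47.3, -44.1, 64.9], [-35.4, -35.7, 66.0]]
lever 686 [[-69.9, -85.7, 131.7], [-27.8, -73.9, 161.1], [-22.3, -61.8, 173.1]]
ledger ((11.318618774414062, 37.23412322998047), (138.0159149169922, 190.4193572998047), 89.79716491699219)
```

View pics/side1c.png

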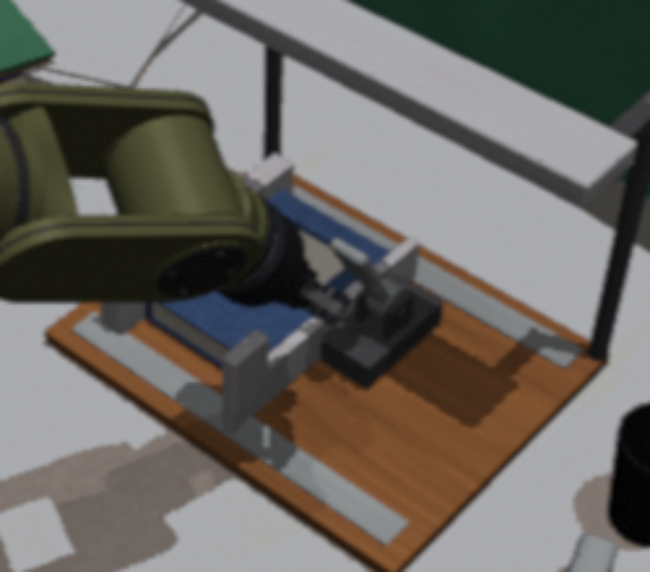

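View pics/w5.png

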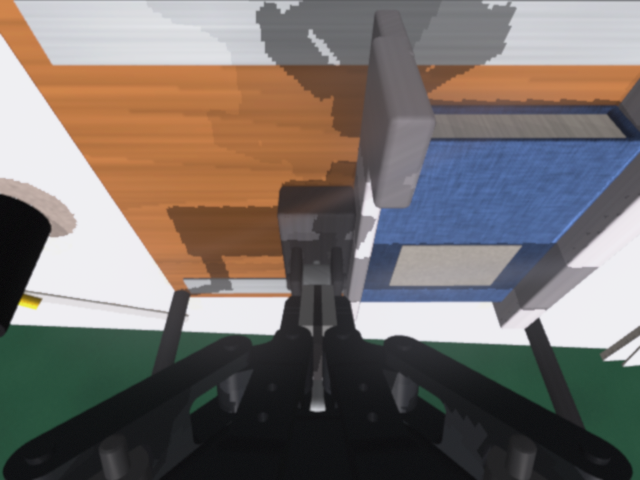

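The wrist view shows the closed fingers lined up with the lever paddle at (317,300). The side view shows the arm well in front of the lamp. I'll start pushing the lever.

```bash
python3 -m inch '[[-0.0102,0,0.0064,0,0,0,0],[-0.0102,0,0.0064,0,0,0,0],[-0.007,0,0.004,0,0,0,0],[-0.007,0,0.004,0,0,0,0],[-0.007,0,0.004,0,0,0,0]]' >/dev/null; python3 st.py; python3 -m inch '[[-0.0064,0,0.0048,0,0,0,0],[-0.0064,0,0.0048,0,0,0,0],[-0.0064,0,0.0048,0,0,0,0],[0,0,0,0,0,0,0]]' >/dev/null ; python3 st.py
```

```text
t 9.82 tcp cradle mm [-10.  -74.5 148.6] tool axes(cols) in cradle [[-0.798, -0.002, 0.602], [-0.001, 1.0, 0.001], [-0.602, -0.0, -0.798]] F cradle [-5.8  0.1  1.5] w 0.0 2.5443402864038944 q [-0.18 -0.22  2.22  0.35  0.54 -2.12]
t 10.15 tcp cradle mm [ 15.5 -74.8 149.7] tool axes(cols) in cradle [[-0.796, -0.001, 0.605], [-0.001, 1.0, 0.0], [-0.605, -0.001, -0.796]] F cradle [-0.6  0.4  1.1] w 0.0001 0.7328261411748827 q [-0.16 -0.15  2.17  0.34  0.52 -2.1 ]
```

```bash
python3 -m inch '[[-0.0064,0,0.0048,0,0,0,0],[-0.0064,0,0.0048,0,0,0,0],[-0.0064,0,0.0048,0,0,0,0],[0,0,0,0,0,0,0],[0,0,0,0,0,0,0]]' >/dev/null; python3 st.py x1; python3 - <<'E'
from h import *
from workcell import manip
im,dp=manip.capture('side')
cv2.imwrite('pics/side2c.png',cv2.resize(im[130:350,220:470],None,fx=2.6,fy=2.6))
E
```

```text
t 10.57 tcp cradle mm [ 38.8 -74.8 147.8] tool axes(cols) in cradle [[-0.798, -0.001, 0.603], [-0.001, 1.0, 0.0], [-0.603, -0.0, -0.798]] F cradle [ 0.4  0.8 -0.3] w -0.0003 0.0 q [-0.15 -0.1   2.12  0.33  0.51 -2.08]
plate top 1398 [[-51.4, -46.5, 61.3], [-43.9, -41.1, 64.9], [-35.4, -35.0, 66.5]]
lever 6647 [[-3.9, -107.1, 157.9], [1.6, -74.8, 179.2], [19.2, -43.0, 184.8]]
ledger ((29.593040466308594, 37.019798278808594), (155.14608764648438, 137.69876098632812), 0.07026351988315582)
```

View pics/side2c.png

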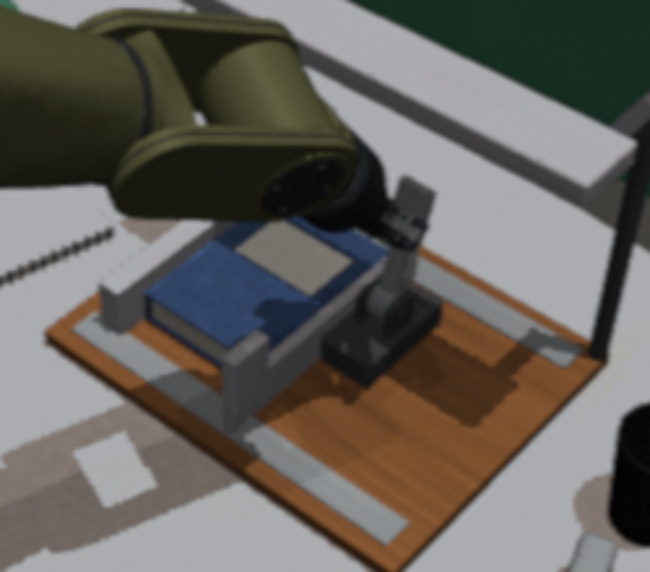

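The lever at (410,200) is a little past upright with the contact force at zero, so it is either settling or snapping. I'll give it a little more push and time.

```bash
python3 -m inch '[[-0.0018,0,0.0076,0,0,0,0],[-0.0018,0,0.0076,0,0,0,0],[0,0,0,0,0,0,0],[0,0,0,0,0,0,0],[0,0,0,0,0,0,0]]' >/dev/null; python3 st.py; python3 - <<'E'
from h import *
from workcell import manip
for n in('side','scene'):
    im,dp=manip.capture(n); c=manip.get_calibration(n); cv2.imwrite(f'pics/{n}3.png',im)
    Q=tocr(pts(c,dp)); x,y,z=Q[...,0],Q[...,1],Q[...,2]
    for k,m in (('far lever',(x>.09)&(x<.17)&(abs(y+.074)<.025)&(z>.03)&(z<.2)),('high',(x>.045)&(x<.1)&(abs(y+.074)<.025)&(z>.1)&(z<.22))):
        q=Q[m&(dp>0)]; print(n,k,len(q),(np.percentile(q,[5,50,95],axis=0)*1e3).round().tolist() if len(q) else '')
E
```

```text
t 11.08 tcp cradle mm [ 50.2 -74.7 137.3] tool axes(cols) in cradle [[-0.798, -0.001, 0.602], [-0.0, 1.0, 0.0], [-0.602, 0.0, -0.798]] F cradle [-0.   0.4 -0. ] w 0.0001 0.0 q [-0.15 -0.05  2.1   0.34  0.49 -2.08]
side far lever 280 [[95.0, -90.0, 81.0], [123.0, -76.0, 89.0], [148.0, -60.0, 94.0]]
side high 0 
scene far lever 385 [[91.0, -88.0, 48.0], [126.0, -73.0, 84.0], [154.0, -56.0, 89.0]]
scene high 79 [[46.0, -83.0, 147.0], [50.0, -72.0, 154.0], [58.0, -59.0, 162.0]]
```

```bash
python3 -m inch '[[0.016,0,-0.02,0,0,0,0],[0.016,0,-0.02,0,0,0,0],[0.016,0,-0.02,0,0,0,0],[0.014,0,-0.025,0,0,0,0],[0.01,0,-0.03,0,0,0,0]]' >/dev/null; python3 -m inch '[[0.005,0,-0.03,0,0,0,0],[0,0,-0.03,0,0,0,0],[0,0,0,0,0,0,0]]' >/dev/null;python3 st.py x2; python3 - <<'E'
from h import *
from workcell import manip
for n in('side','scene'):
    im,dp=manip.capture(n); c=manip.get_calibration(n)
    Q=tocr(pts(c,dp)); x,y,z=Q[...,0],Q[...,1],Q[...,2]
    q=Q[(x>.1)&(x<.15)&(abs(y+.074)<.018)&(z>.072)&(z<.1)&(dp>0)]
    k=np.polyfit(q[:,0],q[:,2],1); print(n,len(q),'elev deg',np.degrees(np.arctan(k[0])),'z@126',np.polyval(k,.1266))
    f=Q[(x>-.08)&(x<.12)&(abs(z-.065)<.004)&(y>-.06)&(y<-.03)&(dp>0)]; print('fence',(np.percentile(f,[5,50,95],axis=0)*1e3).round(1)[:,1])
    if n=='side':
        hsv=cv2.cvtColor(im,cv2.COLOR_BGR2HSV); b=(abs(hsv[...,0].astype(int)-112)<12)&(hsv[...,1]>90)&(abs(z-.053)<.008)&(abs(x)<.13)&(abs(y)<.13)
        print(cv2.minAreaRect((tocr(ray(c,np.argwhere(b)[:,::-1],.053))[:,:2]*1e3).astype(np.float32)))
        cv2.imwrite('pics/side4c.png',cv2.resize(im[130:350,220:510],None,fx=2.6,fy=2.6))
E
```

```text
t 11.85 tcp cradle mm [-116.4  -75.7  238.2] tool axes(cols) in cradle [[-0.791, 0.001, 0.612], [-0.002, 1.0, -0.004], [-0.612, -0.005, -0.791]] F cradle [ 0.5 -0.1  2. ] w 0.0 0.0 q [-0.27 -0.63  2.35  0.32  0.83 -2.11]
tab top 1349 [[-134.4, -50.2, 104.9], [-117.2, -42.9, 108.9], [-93.4, -35.0, 110.3]]
plate top 241 [[-60.1, -46.2, 61.4], [-46.2, -41.1, 65.1], [-35.4, -34.8, 66.3]]
ledger ((10.780288696289062, 36.62982940673828), (138.97486877441406, 190.24974060058594), 89.43412017822266)
side 255 elev deg 6.4447280322064255 z@126 0.08417912532216437
fence [-47.  -40.6 -34.1]
((9.24456787109375, 40.862060546875), (192.1344757080078, 130.3825225830078), 0.08431186527013779)
scene 258 elev deg 6.147942762030143 z@126 0.08415337899148005
fence [-43.  -37.7 -31.8]
```

View pics/side4c.png

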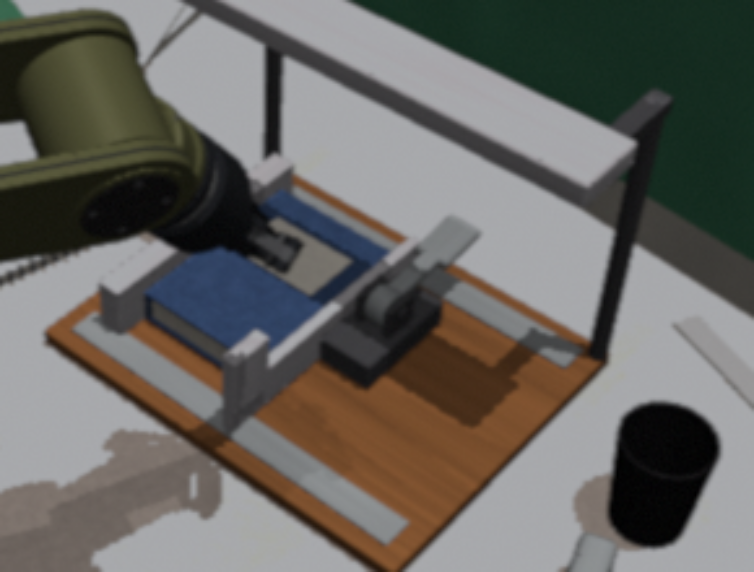

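The lever at (445,245) lies fully down, about 6° above horizontal where 5° is expected. The fence hasn't moved and the ledger is square between fence and stop, with the robot clear of everything.

```bash
python3 -c "
from workcell import manip
print(manip.close_job())"
```

```text
the job is handed in; nothing more can be done
None
```

The job is handed in: the ledger is square and snug against the end stop, pushed home with no more than about 15 N. The cam lever is snapped over and fully down, the arm is clear, and the robot didn't touch the lamp, pen cup, stapler or notebook.

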